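Raise the shield window to its mark

ROBOT

A 7-joint arm with a two-finger parallel gripper is mounted at the origin on the work surface. World frame = base frame: x ahead of the robot, y to its left, z up, the work surface at z = 0. Lengths are in m, angles in degrees, forces in N, time in s.
With the tool pointing down it reaches from about 0.425 to 0.825 m from the base axis. Payload 3.6 kg.
Tool frame: the origin (TCP) lies at the centre of the arm's flange, where the gripper is bolted on; the fingertips stand 186 mm ahead of it and the grasp point (between the pads) lies 167 mm ahead of it; z points along the fingers, y is the line along which they close (so a half turn about z gives the same grasp; the last joint's range is limited). The gripper opens to 93 mm and grips with 3 to 60 N. Pads are 15 mm wide; open, the fingers measure 128 mm over their backs; the gripper's body (75 mm by 188 mm) begins 65 mm behind the grasp point.
Start: joints at [-68.44, 35.231, -0.722, 81.555, 0.464, 63.22, -2.315], TCP at [0.255, 0.598, 0.405] pointing down, gripper open.
Joint ranges: [-178.69, 178.69], [-17.37, 117.87], [-77.05, 75.6], [15.02, 138.74], [-78.02, 258.01], [0.78, 113.62], [-162.83, 162.83]. Speed limits (degrees/s): [159.86, 159.86, 180, 180, 180, 180, 180].

INTERFACE

Orientations are given as [roll, pitch, yaw] about the fixed x, y, z axes, in that order (R = Rz(yaw) Ry(pitch) Rx(roll)).
In Python, from rig import monitor, get_image, camera_model, finish_job gives the robot as it stands.
- The arm moves only by the tool servo_tool, never from a script. Its argument "motion" is a list that holds one entry, the list of rows, each a list of 7 numbers: the shift along the tool's x, y, z each as a share of 10 cm, from -1 to 1, then the turn, a rotation vector about the tool's x, y, z each as a share of 0.5 rad, from -1 to 1, then the opening in per cent of the stroke, from 0 (shut) to 100 (fully open). In form: [[[x, y, z, rx, ry, rz, gripper], ...]]. A call has 1 to 20 rows; each row is the pose to reach, as a shift and turn from the pose commanded when the call began, along the tool's axes at that moment; what a row does not reach only later rows make up. A row lasts 1/10 s, in which the tool goes at most 50 mm and 8.59 degrees, less where a joint would pass 70% of its speed; a pose out of reach is approached as far as the arm can. A call with a number of a shift or a turn outside -1 to 1 is refused whole. A call with a gripper value outside its range is refused whole. The fingers move at their own pace and stop on an object; the grip force is fixed at half the most. Time passes only in rows, so rows that repeat a pose let the fingers close. It gives the time, the measured TCP pose, the force, the opening and the grip force at its end, in the units of the state.
- monitor.read_state(): the state, without advancing time (a new reading comes with each control period).
- get_image(name): name is "scene" or "top" or "wrist"; returns the picture (400x640x3 uint8, red, green, blue); there is no depth.
- camera_model(name): a dict with "mtx" (3x3 intrinsics, pixels), "rvec" (rotation vector, rad) and "tvec" (3), from world to camera coordinates, as OpenCV has them; the wrist camera has in their place "hand_eye" (4x4, takes a point from camera to tool coordinates, whose origin is the TCP and whose axes are the flange's). Camera axes: x right, y down, z forward; pixel columns grow to the right and rows downward; lengths in m; the calibration is good to about 2 mm. A picture is of the moment at which its call begins: read the wrist's pose just before it. camera_model takes no time and is no camera call.
- finish_job(): hands the job in; it is judged then, once.
The state is a dict: "time_s": time; "joint_positions": joint angles; "qd": joint speeds; "joint_torque": joint torques, N m; "ee_pos": TCP position; "tool_rot": TCP orientation; "ft_force": force on the tool from outside, world axes, zero at the start; "wrist_torque": the same for the moment, N m; "opening": finger opening in m; "grasp_force": force on a finger pad.
Only numpy, scipy, OpenCV 4.12 (cv2) and the standard library are available. Lean on these libraries where they do the work, as an engineer would, in place of code of your own. Each camera call takes 0.05 s, during which the arm holds its last target. There are 200 camera calls.

TASK

Push the clear sliding window of the bench shield up from beneath its blue lip until the yellow pointer stands within the green band on the post, without ever letting it run up into the red band. Only push with the fingers, do not pinch the lip, and leave the window standing there by itself with the mark and everything else on the bench where they were.

Things in the scene. Friction and masses are not known exactly. Their poses are not given: they have to be found in the camera images.
- shield: fixed bench splash shield: white tray 12 mm thick reaching 170 mm in front of the origin, two white posts 34 mm square and 552 mm tall, 450 mm apart, clear side panels behind. Origin on the bench midway between the posts; x points from the user's side through the window to the inside, y left along the window, z up. A fixed sill 62 mm high stands under the window
- sash (a joint): height of the sliding window in m: 0 at its lowest, upward positive, stops at 0.25. A hidden counterweight nearly balances it (weight about 9 N); friction of about 3.5 N holds it wherever it is left; pushing it up takes 2 to 7 N
- lip (a point): blue lip along the bottom of the window, moving with it: flat ledge 46 mm deep (shield x), 280 mm long (y), 18 mm thick, open beneath, standing out to 52 mm before the shield's origin. This point is the centre of its underside. Underside 100 mm above the bench at joint 0. The clear pane rises 216 mm above it at its rear
- lip_edge (a point): middle of the lower front edge of the blue lip (the edge nearest the user), 23 mm in front of the centre of its underside
- pointer (a point): tip point of the yellow pointer, a flat yellow bar 8 mm high and 75 mm long (y) fixed to the window and lying before the left (+y) post; this point is at its outer end and mid-height, 9 mm above the lip's underside
- green_mark (a point): middle of the front of the green band, 20 mm high, on a sleeve on the left (+y) post; above it 10 mm of white, then 20 mm of red, so the red begins 20 mm above this point. Sleeve height differs each time, then stays put; green sticks out furthest to the left. The pointer passes just in front of it, touching nothing
- tube_rack: blue tube rack 120 x 70 x 59 mm with coloured tube caps, stands at one side of the space in front of the window; origin under its centre
- spray: white spray bottle with yellow trigger head, 70 mm across, 191 mm tall, at the other side in front of the window; origin under its centre
- mixer: cream tube shaker 130 x 120 x 140 mm with black cup on top, behind the window; origin under its centre
- beaker: glass beaker 70 mm across, 90 mm tall, behind the window; origin under its centre
- tip_box: orange tip box with clear cover 122 x 87 x 90 mm, on the bench on the robot's left; origin under its centre
- reagent: amber bottle with blue cap, 60 mm across, 130 mm tall, on the bench on the robot's right; origin under its centre
- scissors: scissors with one red and one black ring, 150 mm long, 10 mm high, lying on the bench on the left; origin on the bench at the pivot
Mind the look-alikes: they are no part of the job. Leave any turquoise look-alike of the tip_box alone. What is shaped like the beaker but turquoise is not meant.

How it is judged:
By the outcome, as a careful person would: the job done as asked, in the order asked, and still so for the second after the job is handed in, with the robot touching nothing.
It also fails if it takes over 48 s, if anything falls off the work surface, if the arm or the gripper's body presses on something with over 40 N, if the wrist force passes 120 N, or if a joint passes its speed limit or range.

## Working session

There is one attempt and no reset: what is moved stays moved. The work goes in short steps, Python scripts to look and compute and a tool call to move; the robot and the scene stay as the last step left them, time stands still between calls to the robot, and variables do not carry over. Pictures are saved under pics/ and viewed, at most 10 in all, crops included, and the job is handed in when it is done.

Besides the shell and the picture viewer there is one more tool, called after ">>>" by a JSON object that holds its "api" and its "payload". servo_tool: Moves the arm, as the interface text tells. Shift numbers are shares of 10 cm and turn numbers shares of 0.5 rad, none past 1 either way. Its arguments: {"type":"object","properties":{"motion":{"type":"array"}},"required":["motion"]}

```bash
mkdir -p pics; python3 - <<'E'
from rig import *
import cv2
s=monitor.read_state();print(s)
for n in("scene","top"):
    cv2.imwrite(f"pics/{n}0.png",get_image(n)[:,:,::-1]);c=camera_model(n);print(n,c)
print(camera_model("wrist"))
E
```

```text
{'time_s': 0.0, 'joint_positions': array([-68.43877127,  35.28837823,  -0.72295888,  81.63932064,
         0.46642625,  63.21969359,  -2.31399127]), 'qd': array([-0.08048122,  0.01951492,  0.03366358,  0.03124464, -0.00362809,
       -0.06217147,  0.00285151]), 'joint_torque': array([-4.13558928e-05, -4.58949924e+01,  2.09356332e-01, -1.65741831e+01,
       -6.09959965e-02,  2.05112819e-02,  2.30972346e-04]), 'ee_pos': array([0.25467258, 0.59769215, 0.40360204]), 'tool_rot': array([-1.79855578e+02,  4.05978407e-03,  1.56926127e+02]), 'ft_force': array([-0.0638876 , -0.57735326,  0.09481826]), 'wrist_torque': array([-0.01771972, -0.01551595, -0.01015746]), 'grasp_force': 0.0, 'opening': 0.09276496226039072}
scene {'mtx': array([[506.97159532,   0.        , 313.39595898],
       [  0.        , 506.97159532, 193.67790175],
       [  0.        ,   0.        ,   1.        ]]), 'rvec': array([ 1.66179055,  2.30994834, -0.4873443 ]), 'tvec': array([ 0.20233811, -0.37640433,  1.86158318])}
top {'mtx': array([[386.70889517,   0.        , 319.97561826],
       [  0.        , 386.70889517, 197.56481296],
       [  0.        ,   0.        ,   1.        ]]), 'rvec': array([ 2.18550518, -2.20383338,  0.06934295]), 'tvec': array([-0.04811343,  0.53182689,  1.34304846])}
{'mtx': array([[281.33513974,   0.        , 317.77141766],
       [  0.        , 281.33513974, 203.88185699],
       [  0.        ,   0.        ,   1.        ]]), 'hand_eye': array([[ 3.24784819e-04, -9.63218788e-01, -2.68718181e-01,
         7.40169581e-02],
       [ 9.99999887e-01,  2.19207546e-04,  4.22896417e-04,
         5.79130641e-04],
       [-3.48436722e-04, -2.68718287e-01,  9.63218750e-01,
         2.02763348e-02],
       [ 0.00000000e+00,  0.00000000e+00,  0.00000000e+00,
         1.00000000e+00]])}
```

View pics/scene0.png

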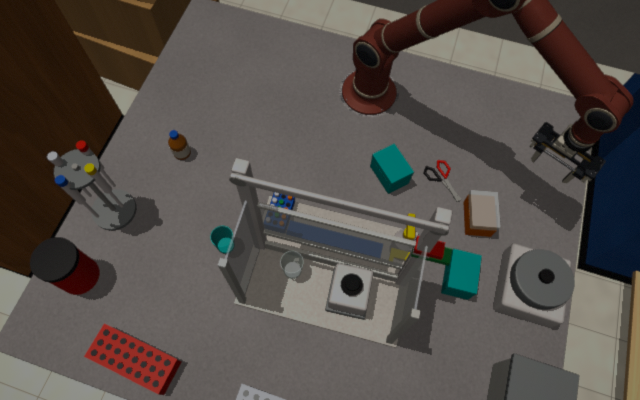

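View pics/top0.png

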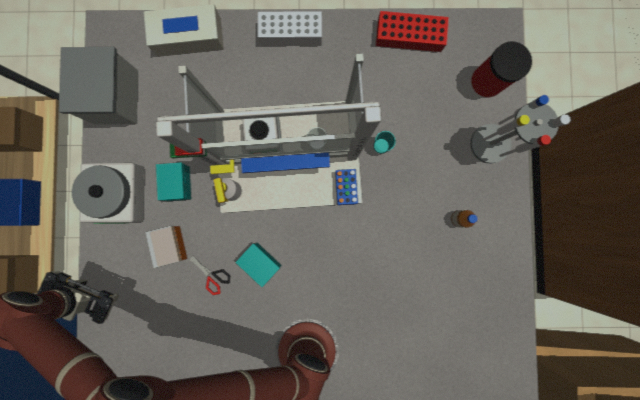

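The top view shows the shield facing the robot: blue lip at about (285,163), yellow pointer (222,168), spray bottle (225,188) on the left and rack (346,186) on the right. I'll zoom in on both views.

```bash
python3 - <<'E'
import cv2
import numpy as np
a=cv2.imread("pics/top0.png")[50:225,145:400];b=cv2.imread("pics/scene0.png")[150:350,205:485]
cv2.imwrite("pics/t1.png",cv2.resize(a,(765,525),interpolation=cv2.INTER_CUBIC))
cv2.imwrite("pics/s1.png",cv2.resize(b,None,fx=2.8,fy=2.8,interpolation=cv2.INTER_CUBIC))
E
```

```text
(no output)
```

View pics/t1.png

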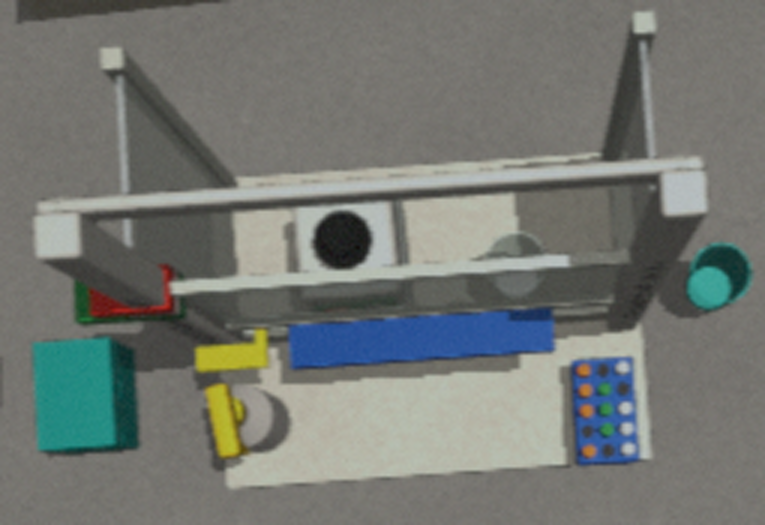

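View pics/s1.png

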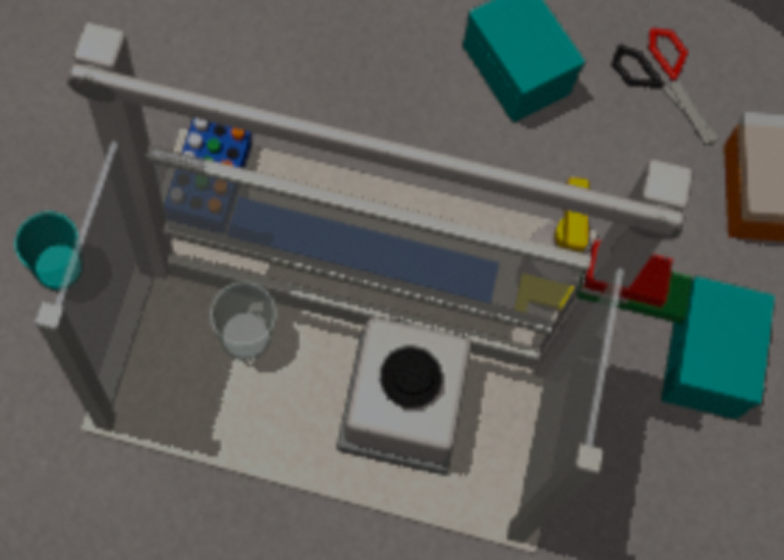

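```bash
cat > h.py <<'E'
import numpy as np, cv2
from rig import *
from scipy.spatial.transform import Rotation as R
def cam(n):
    c=camera_model(n)
    if n=="wrist":
        s=monitor.read_state();T=np.eye(4);T[:3,:3]=R.from_euler('xyz',s['tool_rot'],degrees=True).as_matrix();T[:3,3]=s['ee_pos']
        M=T@c['hand_eye'];return c['mtx'],M[:3,:3],M[:3,3]
    r=cv2.Rodrigues(c['rvec'])[0];return c['mtx'],r.T,-r.T@c['tvec']
def ray(n,uv,C=None):
    K,r,o=C or cam(n);d=r@np.linalg.inv(K)@[*uv,1.];return o,d
def at_z(n,uv,z,C=None):
    o,d=ray(n,uv,C);return o+d*(z-o[2])/d[2]
def proj(n,P,C=None):
    K,r,o=C or cam(n);q=K@(r.T@(np.asarray(P)-o));return q[:2]/q[2]
def tri(obs):
    A=np.zeros((3,3));b=np.zeros(3)
    for o,d in obs:
        d=d/np.linalg.norm(d);M=np.eye(3)-np.outer(d,d);A+=M;b+=M@o
    return np.linalg.solve(A,b)
E
python3 - <<'E'
from h import *
np.set_printoptions(precision=4,suppress=True)
t=lambda x,y:(x/3+145,y/3+50)
s=lambda x,y:(x/2.8+205,y/2.8+150)
L=at_z("top",t(58,237),.552);Rr=at_z("top",t(684,193),.552)
print("top posts",L,Rr,np.linalg.norm(L-Rr))
L2=at_z("scene",s(668,184),.552);R2=at_z("scene",s(100,47),.552)
print("scene posts",L2,R2,np.linalg.norm(L2-R2))
L=(L+L2)/2;Rr=(Rr+R2)/2
O=(L+Rr)/2;O[2]=0;y=(L-Rr);y/=np.linalg.norm(y);x=np.array([y[1],-y[0],0]);Rm=np.c_[x,y,[0,0,1]]
print("O",O,"yaw",np.degrees(np.arctan2(x[1],x[0])))
loc=lambda P:Rm.T@(P-O)
for p in[(228,487),(648,459)]:print("tray front",loc(at_z("top",t(*p),.012)))
# blue lip upper front corners, pick height from length
for z in(.1,.12,.14,.16,.18,.2,.22):
    a=at_z("top",t(292,367),z);b=at_z("top",t(553,352),z);print(z,np.linalg.norm(a-b),loc(a),loc(b))
# tri lip rear-right etc: pointer end (left) top / scene
for q,n in(((195,349),'top'),((196,371),'top')):
    for z in(.12,.15,.2):print(q,z,loc(at_z(n,t(*q),z)))
print("green left", [loc(at_z("top",t(76,300),z)) for z in(.2,.25,.3,.35,.4)])
np.savez("pose.npz",O=O,R=Rm)
E
```

```text
top posts [0.6501 0.2824 0.552 ] [ 0.6788 -0.1652  0.552 ] 0.44850385762797607
scene posts [0.6548 0.2873 0.552 ] [ 0.684  -0.1592  0.552 ] 0.44744536816854596
O [0.6669 0.0614 0.    ] yaw 3.700875247104194
tray front [-0.1689  0.2453  0.012 ]
tray front [-0.172  -0.2476  0.012 ]
0.1 0.2879417503939901 [-0.0455  0.1456  0.1   ] [-0.0497 -0.1423  0.1   ]
0.12 0.2834135270572957 [-0.0483  0.1418  0.12  ] [-0.0524 -0.1416  0.12  ]
0.14 0.2788853037206013 [-0.051   0.1381  0.14  ] [-0.0551 -0.1408  0.14  ]
0.16 0.2743570803839069 [-0.0538  0.1343  0.16  ] [-0.0578 -0.14    0.16  ]
0.18 0.2698288570472125 [-0.0565  0.1306  0.18  ] [-0.0605 -0.1392  0.18  ]
0.2 0.26530063371051793 [-0.0593  0.1269  0.2   ] [-0.0632 -0.1384  0.2   ]
0.22 0.26077241037382354 [-0.062   0.1231  0.22  ] [-0.0658 -0.1376  0.22  ]
(195, 349) 0.12 [-0.0211  0.2454  0.12  ]
(195, 349) 0.15 [-0.0259  0.2373  0.15  ]
(195, 349) 0.2 [-0.0338  0.2238  0.2   ]
(196, 371) 0.12 [-0.0451  0.2457  0.12  ]
(196, 371) 0.15 [-0.0493  0.2376  0.15  ]
(196, 371) 0.2 [-0.0563  0.2241  0.2   ]
green left [array([0.025 , 0.3415, 0.2   ]), array([0.0145, 0.323 , 0.25  ]), array([0.0041, 0.3045, 0.3   ]), array([-0.0064,  0.286 ,  0.35  ]), array([-0.0169,  0.2675,  0.4   ])]
```

The pose checks out: posts 448 mm apart against 450 nominal, tray front at -0.170, origin (0.667, 0.061), yaw 3.7°. The lip is near its lowest position. I'll swing the arm around to the front, fingers shut, and then tilt it forward.

>>> {"api": "servo_tool", "payload": {"motion": [[[-0.35,-0.5,-0.1,0,0,-0.45,0],[-0.7,-1,-0.2,0,0,-0.93,0],[-0.7,-1,-0.2,0,0,-0.93,0],[-0.7,-1,-0.2,0,0,-0.93,0]]]}}

```text
time_s: 0.5
ee_pos: [0.2821, 0.475, 0.4253]
tool_rot: [-179.9, 0.1, -176.7]
ft_force: [1.6, 0.5, 0.1]
opening: 0.0658
grasp_force: 0.0
```

>>> {"api": "servo_tool", "payload": {"motion": [[[-0.2,-0.5,0,0,0,0,0],[-0.4,-1,0,0,0,0,0],[-0.4,-1,0,0,0,0,0]]]}}

```text
time_s: 0.8
ee_pos: [0.3292, 0.3767, 0.4243]
tool_rot: [-179.7, 0.1, -177.0]
ft_force: [0.2, -0.3, -0.1]
opening: 0.0416
grasp_force: 0.0
```

>>> {"api": "servo_tool", "payload": {"motion": [[[-0.2,-0.5,0,0,0,0,0],[-0.4,-1,0,0,0,0,0],[-0.4,-1,0,0,0,0,0]]]}}

```text
time_s: 1.1
ee_pos: [0.3749, 0.2796, 0.4244]
tool_rot: [-179.8, 0.0, -177.0]
ft_force: [0.6, 0.3, 0.1]
opening: 0.0176
grasp_force: 0.0
```

>>> {"api": "servo_tool", "payload": {"motion": [[[-0.1,-0.5,0,0,-0.2,0,0],[-0.2,-1,0,0,-0.4,0,0],[-0.2,-1,0,0,-0.6,0,0],[-0.2,-1,0,0,-0.6,0,0]]]}}

```text
time_s: 1.5
ee_pos: [0.3981, 0.1854, 0.4247]
tool_rot: [179.9, 17.2, -176.5]
ft_force: [-0.1, 0.9, -0.3]
opening: 0.0003
grasp_force: 0.0
```

>>> {"api": "servo_tool", "payload": {"motion": [[[0,-0.5,0,0,-0.25,0,0],[0,-1,0,0,-0.5,0,0],[0,-1,0,0,-0.75,0,0],[0,-1,0,0,-0.9,0,0],[0,-1,0,0,-0.9,0,0]]]}}

```text
time_s: 2.0
ee_pos: [0.4077, 0.0862, 0.4289]
tool_rot: [-179.7, 42.3, -176.5]
ft_force: [0.7, 0.4, 0.4]
opening: 0.0006
grasp_force: 0.0
```

>>> {"api": "servo_tool", "payload": {"motion": [[[0.4,-0.4,0,0,-0.2,0,0],[0.4,-0.4,0,0,-0.3,0,0],[0.4,-0.4,0,0,-0.3,0,0],[0.4,-0.4,0,0,-0.3,0,0]]]}}

```text
time_s: 2.4
ee_pos: [0.3915, 0.0537, 0.4066]
tool_rot: [-173.9, 42.0, -175.8]
ft_force: [-0.6, 0.5, -0.2]
opening: 0.0004
grasp_force: 0.0
```

```bash
python3 - <<'E'
from h import *
s=monitor.read_state();print(s['joint_positions'],s['ee_pos'],s['tool_rot'])
cv2.imwrite("pics/w1.png",get_image("wrist")[:,:,::-1])
E
```

```text
[-35.59546837   8.86494614  23.46238562 134.52764963 110.20610544
   9.43407421 -29.02282835] [0.39151617 0.05367345 0.40661441] [-173.94123279   41.98073299 -175.83594405]
```

View pics/w1.png

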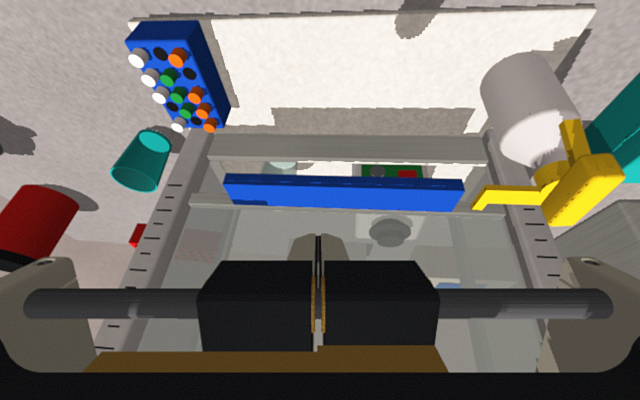

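The wrist view is upside down because the camera is below the tool. Lip centre is at about (345,190) and pointer at (505,195). The green band is hidden behind the gripper or out of view, so I'll triangulate it from the fixed views first.

```bash
python3 - <<'E'
from h import *
np.set_printoptions(precision=4,suppress=True)
z=np.load("pose.npz");O,Rm=z['O'],z['R'];loc=lambda P:Rm.T@(P-O)
t=lambda x,y:(x/3+145,y/3+50)
s=lambda x,y:(x/2.8+205,y/2.8+150)
for a,b in(((76,283),(692,278)),((76,283),(690,318)),((90,267),(672,257)),((90,267),(666,303))):
    A=ray("top",t(*a));B=ray("scene",s(*b));P=tri([A,B]);print(loc(P), proj("top",P)-t(*a),proj("scene",P)-s(*b))
W=cam("wrist")
for zz in(.10,.11,.12,.13,.14):
    a=at_z("wrist",(223,175),zz,W);b=at_z("wrist",(463,181),zz,W);print(zz,np.linalg.norm(a-b),loc(a),loc(b))
for zz in(.2,.25,.3,.35,.4): print(zz,proj("wrist",O+Rm@[-.02,.25,zz],W))
for n,p in(("teal",(258,264)),("tip",(166,246)),("sciss",(212,278)),("spray",(230,190)),("rack",(346,187))):print(n,at_z("top",p,.06))
E
```

```text
[0.0029 0.2848 0.3704] [-2.7161  0.6771] [-2.9485  0.2591]
[0.0167 0.3035 0.3115] [-1.4603  0.3767] [-1.6198  0.1426]
[0.0058 0.2568 0.4135] [-2.9348  0.7221] [-3.152   0.2644]
[0.0218 0.2748 0.3497] [-0.9469  0.246 ] [-1.043  0.091]
0.1 0.33285807731673167 [-0.0063 -0.1707  0.1   ] [-0.0054  0.1621  0.1   ]
0.11 0.31905976988262635 [-0.0192 -0.1634  0.11  ] [-0.0183  0.1557  0.11  ]
0.12 0.305261462448521 [-0.0321 -0.156   0.12  ] [-0.0312  0.1492  0.12  ]
0.13 0.2914631550144156 [-0.045  -0.1487  0.13  ] [-0.0442  0.1428  0.13  ]
0.14 0.2776648475803102 [-0.0579 -0.1414  0.14  ] [-0.0571  0.1363  0.14  ]
0.2 [571.8982 249.2598]
0.25 [592.4467 296.7375]
0.3 [617.3985 354.3889]
0.35 [648.3385 425.8766]
0.4 [687.7167 516.8606]
teal [0.3068 0.1579 0.06  ]
tip [0.3698 0.4674 0.06  ]
sciss [0.2617 0.312  0.06  ]
spray [0.5571 0.2532 0.06  ]
rack [ 0.5641 -0.1412  0.06  ]
```

```bash
cat >> h.py <<'E'
_z=np.load("pose.npz");O,Rm=_z['O'],_z['R']
loc=lambda P:Rm.T@(np.asarray(P)-O)
wor=lambda p:O+Rm@np.asarray(p)
def plan(pl,tilt):
    """target flange position (shield frame) and tilt from vertical -> first-call numbers"""
    s=monitor.read_state();r=R.from_euler('xyz',s['tool_rot'],degrees=True)
    t=np.radians(tilt);zt=Rm@[np.sin(t),0,-np.cos(t)];xt=Rm@[-np.cos(t),0,-np.sin(t)];yt=np.cross(zt,xt)
    rt=R.from_matrix(np.c_[xt,yt,zt])
    print("shift",np.round(r.inv().apply(wor(pl)-s['ee_pos'])/.1,3),"turn",np.round((r.inv()*rt).as_rotvec()/.5,3))
    print("now loc",np.round(loc(s['ee_pos']),4),"tip",np.round(loc(s['ee_pos']+r.apply([0,0,.186])),4),"j",np.round(s['joint_positions'],1),"F",np.round(s['ft_force'],1))
E
python3 - <<'E'
from h import *
plan([-.29,0,.40],65)
E
```

```text
shift [ 0.145 -0.09  -0.038] turn [-0.2   -0.803  0.051]
now loc [-0.2761  0.0087  0.4062] tip [-0.1523 -0.0104  0.2686] j [-35.3   8.8  23.4 134.7 110.7   9.5 -29.4] F [-0.4 -0.4 -0.5]
```

>>> {"api": "servo_tool", "payload": {"motion": [[[0.1,-0.1,0,-0.1,-0.2,0,0],[0.15,-0.1,0,-0.2,-0.4,0.05,0],[0.15,-0.1,0,-0.2,-0.6,0.05,0],[0.15,-0.1,0,-0.2,-0.8,0.05,0],[0.15,-0.1,0,-0.2,-0.8,0.05,0],[0.15,-0.1,0,-0.2,-0.8,0.05,0]]]}}

```text
time_s: 3.05
ee_pos: [0.3936, 0.0483, 0.3883]
tool_rot: [-174.0, 51.1, -172.6]
ft_force: [0.5, -0.4, -1.0]
opening: 0.0011
grasp_force: 0.0
```

```bash
python3 - <<'E'
from h import *
plan([-.33,0,.40],80)
W=cam("wrist")
for zz in(.13,.25,.3,.35,.4): print(zz,proj("wrist",wor([-.02,.25,zz]),W))
E
```

```text
shift [ 0.264 -0.064 -0.51 ] turn [-0.088 -1.003  0.107]
now loc [-0.2736  0.0046  0.3883] tip [-0.1286 -0.0056  0.2722] j [ 23.6  15.6 -46.1 138.  129.7  31.7 -44.2] F [ 0.5 -0.4 -1. ]
0.13 [548.71161796 163.03316859]
0.25 [579.90071289 267.98075223]
0.3 [596.25730713 323.01874054]
0.35 [615.30729551 387.11967881]
0.4 [637.7756369  462.72296712]
```

```bash
cat > fk.py <<'E'
from h import *
def fk(q,L,s):
    h,a,b,c=L;q=np.radians(q)
    Z=lambda v:R.from_euler('z',v);Y=lambda v:R.from_euler('y',v)
    r=Z(s[0]*q[0])*Y(q[1])*Z(s[1]*q[2]);p=np.array([0,0,h])+r.apply([0,0,a])
    r=r*Y(q[3])*Z(s[2]*q[4]);p=p+(r.apply([0,0,b]))
    r=r*Y(q[5])*Z(s[3]*q[6]);return p+r.apply([0,0,c]),r
E
python3 - <<'E'
from fk import *
from itertools import product
from scipy.optimize import least_squares
s=monitor.read_state();print(s['joint_positions'],s['ee_pos'],s['tool_rot'])
D=[([-68.4388,35.2884,-.723,81.6393,.4664,63.2197,-2.314],[.25467,.59769,.4036],[-179.86,0,156.93]),
([-35.595,8.865,23.462,134.528,110.206,9.434,-29.023],[.39152,.05367,.40661],[-173.94,41.98,-175.84]),
(s['joint_positions'],s['ee_pos'],s['tool_rot'])]
best=[]
for sg in product([1,-1],repeat=4):
    f=lambda L:np.concatenate([fk(q,L,sg)[0]-p for q,p,_ in D])
    o=least_squares(f,[.3,.4,.4,.1]);best.append((o.cost,sg,o.x))
best.sort(key=lambda v:v[0])
for b in best[:3]:print(b)
_,sg,L=best[0]
for q,p,e in D:
    P,r=fk(q,L,sg);m=r.inv()*R.from_euler('xyz',e,degrees=True);print(P-p,m.as_rotvec(True))
E
```

```text
[ 23.58414057  15.5852014  -46.06573633 138.03242946 129.65113681
  31.72460985 -44.16185046] [0.39360495 0.04830454 0.38828286] [-173.96714451   51.14205387 -172.6152794 ]
(np.float64(0.0006020014727117645), (-1, -1, -1, 1), array([0.24396046, 0.56168512, 0.36219839, 0.14042766]))
(np.float64(0.0006020014727117657), (-1, -1, -1, -1), array([0.24396046, 0.56168512, 0.36219839, 0.14042766]))
(np.float64(0.006659419921506288), (-1, -1, 1, -1), array([0.11063693, 0.6390716 , 0.35443309, 0.07291711]))
[-0.02109395  0.00572801 -0.00559949] [-6.68108983e-03 -6.10603840e-04  9.46241590e+01]
[-0.00858378  0.01855362  0.0010555 ] [7.11194883e-04 5.26069280e-03 1.48048628e+02]
[0.00626501 0.01469535 0.00454399] [-1.98000263e-14 -4.23844314e-14  1.78323701e+02]
```

```bash
cat > fk.py <<'E'
from h import *
def fk(q,L):
    h,a,b,c,e0,e1,e2,e3=L;q=-np.radians(q)
    Z=lambda v:R.from_euler('z',v);Y=lambda v:R.from_euler('y',-v)
    r=Z(q[0]);p=np.array([0,0,h])+r.apply([e0,0,0]);r=r*Y(q[1])*Z(q[2]);p=p+r.apply([e1,0,a])
    r=r*Y(q[3])*Z(q[4]);p=p+(r.apply([e2,0,b]))
    r=r*Y(q[5])*Z(q[6]+np.pi/2);return p+r.apply([0,0,c])+(r*Z(-q[6]-np.pi/2)).apply([e3,0,0]),r
E
python3 - <<'E'
from fk import *
from scipy.optimize import least_squares
s=monitor.read_state()
D=[([-68.4388,35.2884,-.723,81.6393,.4664,63.2197,-2.314],[.25467,.59769,.4036],[-179.86,0,156.93]),
([-35.595,8.865,23.462,134.528,110.206,9.434,-29.023],[.39152,.05367,.40661],[-173.94,41.98,-175.84]),
(s['joint_positions'],s['ee_pos'],s['tool_rot'])]
for fr in([],[5],[5,6],[4],[7],[5,6,7],[4,7]):
    idx=[0,1,2,3]+fr
    def full(v):
        L=np.zeros(8);L[idx]=v;return L
    f=lambda v:np.concatenate([fk(q,full(v))[0]-p for q,p,_ in D]+[.003*(v-np.array([.3,.4,.4,.1]+[0]*len(fr)))])
    o=least_squares(f,[.3,.4,.4,.1]+[0]*len(fr));print(fr,np.linalg.norm(o.fun[:9]),np.round(o.x,4))
P,r=fk(D[0][0],full(o.x));print((r.inv()*R.from_euler('xyz',D[0][2],degrees=True)).as_rotvec(True))
E
```

```text
[] 0.03469874595537183 [0.244  0.5617 0.3622 0.1404]
[5] 0.029232844236265425 [ 0.2563  0.5855  0.3903  0.1771 -0.0471]
[5, 6] 0.024921954579696547 [ 0.2643  0.5623  0.4071  0.1369 -0.0351  0.0204]
[4] 0.034642053014646616 [ 0.2413  0.5665  0.3629  0.1421 -0.0031]
[7] 0.02311154103308732 [0.2108 0.573  0.395  0.0964 0.0329]
[5, 6, 7] 0.022351781836653855 [ 0.1528  0.5888  0.3782  0.0619  0.0352 -0.0257  0.0674]
[4, 7] 0.022534773053611255 [0.2161 0.5607 0.3948 0.0895 0.0084 0.0347]
[-0.00443169  0.00400323 -0.00384095]
```

```bash
cat > fk.py <<'E'
from h import *
def fk(q,L):
    # L: h,a,b,c, then xy offsets of the base, upper arm, forearm and hand links
    h,a,b,c=L[:4];e=np.reshape(L[4:],(4,2));q=-np.radians(q)
    Z=lambda v:R.from_euler('z',v);Y=lambda v:R.from_euler('y',-v)
    r=Z(q[0]);p=r.apply([*e[0],h]);r=r*Y(q[1])*Z(q[2]);p=p+r.apply([*e[1],a])
    r=r*Y(q[3])*Z(q[4]);p=p+(r.apply([*e[2],b]))
    r=r*Y(q[5]);return p+r.apply([*e[3],c]),r*Z(q[6]+np.pi/2)
E
python3 - <<'E'
from fk import *
from itertools import combinations
from scipy.optimize import least_squares
s=monitor.read_state()
D=[([-68.4388,35.2884,-.723,81.6393,.4664,63.2197,-2.314],[.25467,.59769,.4036]),
([-35.595,8.865,23.462,134.528,110.206,9.434,-29.023],[.39152,.05367,.40661]),
(s['joint_positions'],s['ee_pos'])]
np.save("D.npy",np.array([np.r_[q,p] for q,p in D]))
res=[]
for k in(1,2,3):
  for fr in combinations(range(4,12),k):
    idx=[0,1,2,3]+list(fr)
    def full(v):
        L=np.zeros(12);L[idx]=v;return L
    o=least_squares(lambda v:np.concatenate([fk(q,full(v))[0]-p for q,p in D]),[.3,.4,.4,.1]+[0]*k)
    res.append((k,np.linalg.norm(o.fun),fr,np.round(o.x,4)))
for k in(1,2,3):
    for r in sorted([r for r in res if r[0]==k],key=lambda r:r[1])[:5]:print(r)
E
```

```text
(1, np.float64(0.006953307875437426), (5,), array([ 0.2529,  0.5539,  0.37  ,  0.1358, -0.02  ]))
(1, np.float64(0.009830229575162499), (7,), array([ 0.259 ,  0.5462,  0.3743,  0.1294, -0.0207]))
(1, np.float64(0.023111540183192888), (10,), array([0.2108, 0.5731, 0.395 , 0.0964, 0.0329]))
(1, np.float64(0.02824776312215767), (8,), array([0.258 , 0.5402, 0.3923, 0.1015, 0.0256]))
(1, np.float64(0.02923284351714638), (6,), array([ 0.2563,  0.5855,  0.3903,  0.1772, -0.0472]))
(2, np.float64(0.0004708783222944953), (5, 7), array([ 0.2562,  0.55  ,  0.3724,  0.1327, -0.0123, -0.0092]))
(2, np.float64(0.006020575024113643), (5, 6), array([ 0.255 ,  0.5593,  0.3755,  0.1438, -0.0189, -0.0099]))
(2, np.float64(0.006487583226594652), (5, 10), array([ 0.2477,  0.556 ,  0.3739,  0.1302, -0.0185,  0.0045]))
(2, np.float64(0.006550333065104191), (5, 8), array([ 0.2545,  0.5513,  0.3738,  0.1307, -0.0191,  0.0035]))
(2, np.float64(0.006815203721925788), (4, 5), array([ 0.2511,  0.5573,  0.3705,  0.137 , -0.0022, -0.02  ]))
(3, np.float64(1.0954297917108075e-06), (5, 7, 11), array([ 2.556e-01,  5.502e-01,  3.722e-01,  1.325e-01, -1.220e-02,
       -9.300e-03, -3.000e-04]))
(3, np.float64(1.0954297917942443e-06), (5, 7, 9), array([ 2.556e-01,  5.502e-01,  3.722e-01,  1.325e-01, -1.220e-02,
       -9.300e-03, -3.000e-04]))
(3, np.float64(0.0001778352600203632), (5, 7, 10), array([ 0.2573,  0.5495,  0.3717,  0.1337, -0.0124, -0.0094, -0.0009]))
(3, np.float64(0.0002907958014664729), (5, 6, 7), array([ 0.256 ,  0.5492,  0.3718,  0.1316, -0.0122,  0.0013, -0.0095]))
(3, np.float64(0.00041813710780106393), (5, 7, 8), array([ 2.561e-01,  5.502e-01,  3.720e-01,  1.332e-01, -1.230e-02,
       -9.300e-03, -4.000e-04]))
```

```bash
python3 - <<'E'
import numpy as np
h,a,b,c=.256,.55,.3722,.1325
for t in(30,35,40,45,50,55,60,65):
  T=np.radians(t);out=[]
  for zc in(.08,.13,.18,.23,.28,.34):  # tip height
    tip=np.array([.667-.025,zc-.02]);w=tip+(.186+c)*np.array([-np.sin(T),np.cos(T)])
    d=w-[0,h];D=np.hypot(*d);cj=(D*D-a*a-b*b)/(2*a*b);j4=np.degrees(np.arccos(cj))
    az=np.degrees(np.arctan2(d[0],d[1]));up=az-np.degrees(np.arctan2(b*np.sin(np.radians(j4)),a+b*cj))
    out.append("j2 %4.0f j4 %4.0f j6 %4.0f"%(up,j4,180-t-up-j4))
  print(t,out)
E
```

```text
30 ['j2   39 j4  120 j6   -9', 'j2   34 j4  118 j6   -2', 'j2   29 j4  115 j6    6', 'j2   24 j4  112 j6   13', 'j2   21 j4  108 j6   21', 'j2   17 j4  103 j6   30']
35 ['j2   40 j4  123 j6  -18', 'j2   34 j4  122 j6  -11', 'j2   29 j4  120 j6   -3', 'j2   24 j4  117 j6    4', 'j2   20 j4  113 j6   12', 'j2   16 j4  108 j6   22']
40 ['j2   41 j4  127 j6  -29', 'j2   35 j4  126 j6  -21', 'j2   29 j4  124 j6  -13', 'j2   24 j4  121 j6   -5', 'j2   19 j4  117 j6    3', 'j2   15 j4  112 j6   13']
45 ['j2   43 j4  131 j6  -39', 'j2   37 j4  130 j6  -31', 'j2   30 j4  128 j6  -23', 'j2   25 j4  125 j6  -15', 'j2   19 j4  122 j6   -6', 'j2   14 j4  117 j6    4']
50 ['j2   46 j4  134 j6  -50', 'j2   39 j4  133 j6  -42', 'j2   32 j4  131 j6  -34', 'j2   26 j4  129 j6  -25', 'j2   20 j4  126 j6  -16', 'j2   14 j4  121 j6   -5']
55 ['j2   50 j4  136 j6  -61', 'j2   42 j4  136 j6  -53', 'j2   35 j4  135 j6  -44', 'j2   28 j4  133 j6  -35', 'j2   21 j4  130 j6  -26', 'j2   15 j4  125 j6  -15']
60 ['j2   53 j4  138 j6  -72', 'j2   46 j4  139 j6  -64', 'j2   38 j4  138 j6  -56', 'j2   30 j4  136 j6  -46', 'j2   23 j4  133 j6  -37', 'j2   16 j4  129 j6  -25']
65 ['j2   58 j4  140 j6  -82', 'j2   50 j4  141 j6  -75', 'j2   42 j4  140 j6  -67', 'j2   34 j4  139 j6  -58', 'j2   26 j4  136 j6  -48', 'j2   18 j4  133 j6  -36']
```

The kinematic fit agrees to about 0.5 mm. A tilt of 55° from vertical keeps the joints in range from the bottom of the push to the top. I'll descend in front of the lip.

```bash
python3 - <<'E'
from h import *
plan([-.262,0,.32],55)
E
```

```text
shift [0.461 0.001 0.519] turn [-0.108 -0.13   0.084]
now loc [-0.2736  0.0046  0.3883] tip [-0.1286 -0.0056  0.2722] j [ 23.6  15.6 -46.1 138.  129.7  31.7 -44.2] F [ 0.5 -0.4 -1. ]
```

>>> {"api": "servo_tool", "payload": {"motion": [[[0.15,0,0.15,0,0,0,0],[0.3,0,0.3,0,0,0.05,0],[0.45,0,0.5,-0.1,-0.1,0.08,0],[0.45,0,0.5,-0.1,-0.13,0.08,0],[0.45,0,0.5,-0.1,-0.13,0.08,0],[0.45,0,0.5,-0.1,-0.13,0.08,0]]]}}

```text
time_s: 3.65
ee_pos: [0.4261, 0.0477, 0.3368]
tool_rot: [-179.0, 54.2, -175.5]
ft_force: [-0.7, 0.1, 1.8]
opening: 0.0004
grasp_force: 0.0
```

```bash
python3 - <<'E'
from h import *
plan([-.256,0,.25],55)
E
```

```text
shift [ 0.79  -0.011  0.389] turn [-0.013 -0.029  0.016]
now loc [-0.2413  0.0019  0.3368] tip [-0.0905  0.0007  0.2279] j [ 37.2  42.  -77.  138.6 125.8  61.2 -31.1] F [-0.7  0.1  1.8]
```

```bash
cat >> fk.py <<'E'
L=np.zeros(12);L[:4]=[.2562,.55,.3724,.1327];L[5]=-.0123;L[7]=-.0092
LO=np.array([-178.69,-17.37,-77.05,15.02,-78.02,.78,-162.83]);HI=np.array([178.69,117.87,75.6,138.74,258.01,113.62,162.83])
def jac(q):
    p0,r0=fk(q,L);J=np.zeros((6,7))
    for i in range(7):
        d=np.array(q,float);d[i]+=.01;p,r=fk(d,L);J[:3,i]=(p-p0)/np.radians(.01);J[3:,i]=(r*r0.inv()).as_rotvec()/np.radians(.01)
    return p0,r0,J
def step(q,p,r,lam=.02,n=20):
    q=np.array(q,float)
    for _ in range(n):
        p0,r0,J=jac(q);e=np.r_[p-p0,(r*r0.inv()).as_rotvec()];e[:3]*=min(1,.02/(np.linalg.norm(e[:3])+1e-9));e[3:]*=min(1,.05/(np.linalg.norm(e[3:])+1e-9))
        q=np.clip(q+np.degrees(J.T@np.linalg.solve(J@J.T+lam**2*np.eye(6),e)),LO+.3,HI-.3)
    return q,np.linalg.norm(p-fk(q,L)[0]),np.degrees(np.linalg.norm((r*fk(q,L)[1].inv()).as_rotvec()))
def pose(x,y,z,t):  # fingertip in shield frame
    t=np.radians(t);zt=Rm@[np.sin(t),0,-np.cos(t)];xt=Rm@[-np.cos(t),0,-np.sin(t)]
    return wor([x,y,z])-.186*zt,R.from_matrix(np.c_[xt,np.cross(zt,xt),zt])
E
python3 - <<'E'
from fk import *
np.set_printoptions(precision=1,suppress=True)
q=[-35.6,8.87,23.46,134.5,110.2,9.43,-29.0]
print("sim2->3",step(q,*(wor([-.29,0,.4]),pose(0,0,0,65)[1])))
q=monitor.read_state()['joint_positions'];print(q,fk(q,L)[0]-monitor.read_state()['ee_pos'])
for w in[(-.07,0,.2,50),(-.075,0,.15,45),(-.075,0,.10,45),(-.075,0,.075,45),(-.05,0,.075,47),(-.029,0,.075,53),(-.029,0,.10,55),(-.029,0,.16,55),(-.029,0,.22,55),(-.029,0,.27,55),(-.029,0,.31,55)]:
    q,ep,er=step(q,*pose(*w));print(w,q,round(ep*1000,1),round(er,1))
E
```

```text
sim2->3 (array([ -8.1,  10.2,  -5.1, 138.4, 164.9,  36.7, -81. ]), np.float64(0.0438814964013027), np.float64(2.3573520762665643))
[ 37.2  42.  -77.  138.6 125.8  61.2 -31.1] [-0. -0.  0.]
(-0.07, 0, 0.2, 50) [ 36.1  44.7 -74.2 134.4 123.4  57.5 -26.6] 0.0 0.0
(-0.075, 0, 0.15, 45) [ 33.5  48.8 -70.8 134.  122.6  57.8 -25.6] 0.0 0.0
(-0.075, 0, 0.1, 45) [ 30.7  55.9 -67.5 135.9 129.8  64.1 -29.5] 0.0 0.0
(-0.075, 0, 0.075, 45) [ 29.6  59.5 -65.8 136.5 133.3  67.  -31. ] 0.0 0.0
(-0.05, 0, 0.075, 47) [ 29.5  60.8 -65.1 134.  135.7  67.  -29.9] 0.0 0.0
(-0.029, 0, 0.075, 53) [ 28.8  64.6 -63.8 134.3 144.3  73.  -32.3] 0.0 0.0
(-0.029, 0, 0.1, 55) [ 29.3  62.6 -65.2 135.2 144.1  73.5 -32.8] 0.0 0.0
(-0.029, 0, 0.16, 55) [ 32.   54.4 -69.5 133.8 136.5  66.6 -30.5] 0.0 0.0
(-0.029, 0, 0.22, 55) [ 35.5  46.3 -73.3 131.1 128.6  58.8 -26.6] 0.0 0.0
(-0.029, 0, 0.27, 55) [ 39.   39.7 -76.1 127.9 121.3  51.8 -21.8] 0.0 0.0
(-0.029, 0, 0.31, 55) [ 41.8  33.8 -76.8 124.8 115.   45.1 -17.5] 0.0 0.0
```

```bash
cat >> fk.py <<'E'
def tip(x,y,z,t): 
    p,_=pose(x,y,z,t);plan(loc(p),t)
E
python3 - <<'E'
from fk import *
tip(-.075,0,.15,45)
E
```

```text
shift [ 0.245 -0.013  0.605] turn [-0.014  0.32   0.014]
now loc [-0.2413  0.0019  0.3368] tip [-0.0905  0.0007  0.2279] j [ 37.2  42.  -77.  138.6 125.8  61.2 -31.1] F [-0.7  0.1  1.8]
```

>>> {"api": "servo_tool", "payload": {"motion": [[[0.1,0,0.1,0,0.15,0,0],[0.2,0,0.3,0,0.32,0,0],[0.25,0,0.6,0,0.32,0,0],[0.25,0,0.6,0,0.32,0,0],[0.25,0,0.6,0,0.32,0,0]]]}}

```text
time_s: 4.15
ee_pos: [0.4595, 0.0495, 0.2831]
tool_rot: [-179.2, 45.2, -175.7]
ft_force: [0.1, 0.3, -0.6]
opening: 0.0004
grasp_force: 0.0
```

```bash
python3 - <<'E'
from fk import *
tip(-.075,0,.08,45)
E
```

```text
shift [ 0.499 -0.008  0.513] turn [-0.014  0.007  0.015]
now loc [-0.2078  0.0015  0.2831] tip [-0.0758  0.0002  0.1521] j [ 33.1  48.4 -70.7 134.2 122.5  58.2 -25.6] F [ 0.1  0.3 -0.6]
```

>>> {"api": "servo_tool", "payload": {"motion": [[[0.25,0,0.25,0,0,0,0],[0.5,0,0.5,0,0,0,0],[0.5,0,0.5,0,0,0,0],[0.5,0,0.5,0,0,0,0]]]}}

```text
time_s: 4.55
ee_pos: [0.4597, 0.0478, 0.2105]
tool_rot: [-179.5, 44.9, -176.0]
ft_force: [0.5, 0.1, 0.4]
opening: 0.0
grasp_force: 0.0
```

```bash
python3 - <<'E'
from fk import *
tip(-.03,0,.08,53)
cv2.imwrite("pics/w2.png",get_image("wrist")[:,:,::-1])
np.save("pw2.npy",np.array(cam("wrist"),dtype=object),allow_pickle=True)
E
```

```text
shift [-0.075  0.004  0.338] turn [-0.01  -0.281  0.009]
now loc [-2.077e-01 -2.000e-04  2.105e-01] tip [-0.0763 -0.0012  0.0789] j [ 29.6  58.8 -65.9 136.6 132.5  66.8 -30.8] F [0.5 0.1 0.4]Traceback (most recent call last):
  File "<stdin>", line 4, in <module>
ValueError: could not broadcast input array from shape (3,3) into shape (3,)
```

View pics/w2.png

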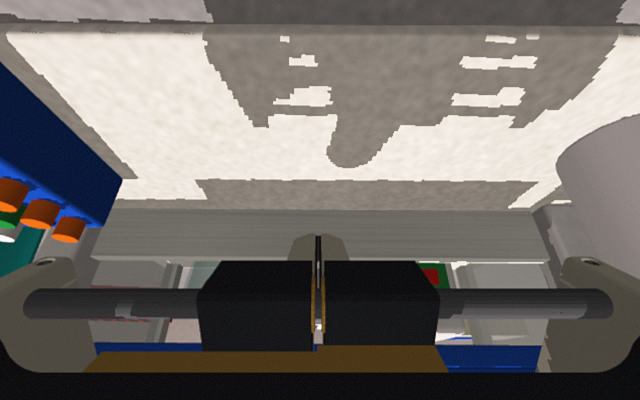

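The fingers point at the sill, below the lip. The lip's lower front edge shows in blue at row ~345. Checking its height.

```bash
python3 - <<'E'
from fk import *
W=cam("wrist")
for uv in((150,343),(520,346)):
    o,d=ray("wrist",uv,W);o=loc(o);d=Rm.T@d;print(o+d*(-.052-o[0])/d[0])
E
```

```text
[-0.052      -0.10418661  0.13432363]
[-0.052       0.12325096  0.13453758]
```

>>> {"api": "servo_tool", "payload": {"motion": [[[-0.05,0,0.15,0,-0.15,0,0],[-0.08,0,0.34,0,-0.28,0,0],[-0.08,0,0.34,0,-0.28,0,0],[-0.08,0,0.34,0,-0.28,0,0]]]}}

```text
time_s: 5.0
ee_pos: [0.4893, 0.0488, 0.1915]
tool_rot: [-179.4, 52.9, -176.0]
ft_force: [-0.3, -0.4, 0.0]
opening: 0.0003
grasp_force: 0.0
```

```bash
python3 - <<'E'
from fk import *
tip(-.03,0,.08,55);tip(-.03,0,.13,55)
E
```

```text
shift [ 0.065  0.011 -0.005] turn [-0.013 -0.075  0.006]
now loc [-0.178  -0.0011  0.1915] tip [-0.0298 -0.0023  0.0792] j [ 28.9  63.8 -63.9 134.4 143.5  72.6 -32.2] F [-0.3 -0.4  0. ]
shift [-0.334  0.008 -0.307] turn [-0.013 -0.075  0.006]
now loc [-0.178  -0.0011  0.1915] tip [-0.0298 -0.0023  0.0792] j [ 28.9  63.8 -63.9 134.4 143.5  72.6 -32.2] F [-0.3 -0.4  0. ]
```

>>> {"api": "servo_tool", "payload": {"motion": [[[-0.08,0,-0.06,0,0,0,0],[-0.16,0,-0.12,0,0,0,0],[-0.22,0,-0.165,0,0,0,0],[-0.28,0,-0.21,0,0,0,0],[-0.34,0,-0.255,0,0,0,0],[-0.4,0,-0.3,0,0,0,0],[-0.4,0,-0.3,0,0,0,0]]]}}

```text
time_s: 5.7
ee_pos: [0.4891, 0.049, 0.2402]
tool_rot: [-179.4, 52.8, -176.0]
ft_force: [-4.9, -0.5, -1.2]
opening: 0.0005
grasp_force: 1.6
```

```bash
python3 - <<'E'
from fk import *
tip(-.03,0,.20,53)
for n in("top","scene"):cv2.imwrite(f"pics/{n}2.png",get_image(n)[:,:,::-1])
a=cv2.imread("pics/top2.png")[110:210,150:290];b=cv2.imread("pics/scene2.png")[200:320,360:500]
cv2.imwrite("pics/c2.png",np.hstack([cv2.resize(a,(400,286),interpolation=3),cv2.resize(b,(400,343),interpolation=3)[:286]]))
E
```

```text
shift [-0.57   0.004 -0.436] turn [-0.012 -0.008  0.007]
now loc [-0.1783 -0.0009  0.2402] tip [-0.0302 -0.002   0.1277] j [ 30.8  57.2 -67.3 133.6 137.2  67.4 -30.4] F [-4.9 -0.5 -1.2]
```

View pics/c2.png

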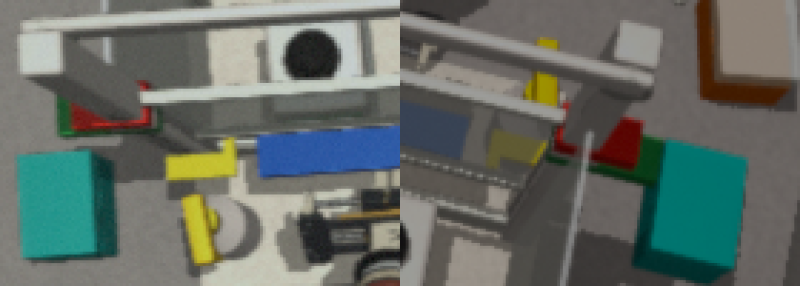

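>>> {"api": "servo_tool", "payload": {"motion": [[[-0.08,0,-0.06,0,0,0,0],[-0.16,0,-0.12,0,0,0,0],[-0.24,0,-0.18,0,0,0,0],[-0.32,0,-0.24,0,0,0,0],[-0.4,0,-0.3,0,0,0,0],[-0.48,0,-0.36,0,0,0,0],[-0.56,0,-0.42,0,0,0,0],[-0.6,0,-0.45,0,0,0,0],[-0.6,0,-0.45,0,0,0,0]]]}}

```text
time_s: 6.7
ee_pos: [0.4896, 0.0494, 0.316]
tool_rot: [-179.3, 52.9, -175.9]
ft_force: [-5.5, -1.4, -2.6]
opening: 0.0003
grasp_force: 2.5
```

```bash
python3 - <<'E'
from fk import *
tip(-.03,0,.24,54)
im=get_image("wrist");W=cam("wrist")
cv2.imwrite("pics/w3.png",im[:,:,::-1])
for zz in(.2,.25,.3,.35,.4): print(zz,proj("wrist",wor([-.025,.25,zz]),W))
E
```

```text
shift [-0.249  0.002 -0.223] turn [-0.015 -0.039  0.008]
now loc [-0.1777 -0.0005  0.316 ] tip [-0.0294 -0.0019  0.2037] j [ 34.5  46.7 -71.5 130.5 127.4  57.8 -25.8] F [-5.5 -1.4 -2.6]
0.2 [704.57580049 244.93411354]
0.25 [747.0336593  329.00496405]
0.3 [800.13152491 434.14410311]
0.35 [868.44194505 569.40563728]
0.4 [959.59562107 749.89912621]
```

View pics/w3.png

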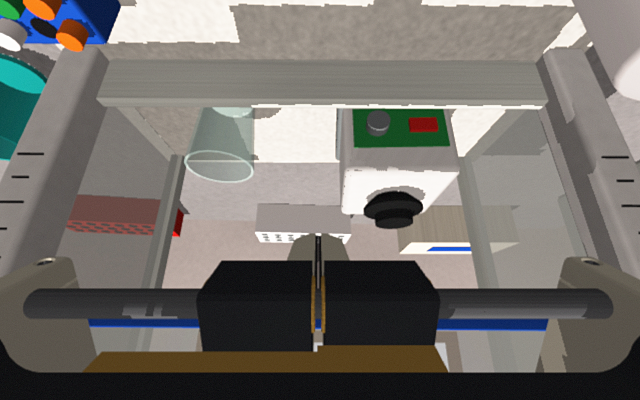

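The pointer is out of frame here. The window now holds itself, so I'll back off and look from a higher pose, choosing that pose in simulation.

```bash
python3 - <<'E'
from fk import *
np.set_printoptions(precision=0,suppress=True)
c=camera_model("wrist");q0=monitor.read_state()['joint_positions']
def pr(p,r,P):
    T=np.eye(4);T[:3,:3]=r.as_matrix();T[:3,3]=p;M=T@c['hand_eye'];return proj("w",P,(c['mtx'],M[:3,:3],M[:3,3]))
q=q0
for w in[(-.03,0,.18,53),(-.055,0,.175,48),(-.08,0,.17,43),(-.10,0,.23,40),(-.10,.04,.30,40),(-.10,.08,.36,40),(-.10,.1,.40,40),(-.10,.1,.43,45)]:
    p,r=pose(*w);q,ep,er=step(q,p,r);print(w,q,round(ep*1e3),round(er,1),*[pr(p,r,wor([-.025,.245,z])) for z in(.23,.34,.37)])
E
```

```text
(-0.03, 0, 0.18, 53) [ 33.  50. -70. 132. 131.  61. -28.] 0 0.0 [733. 332.] [867. 603.] [919. 710.]
(-0.055, 0, 0.175, 48) [ 34.  47. -71. 132. 124.  56. -25.] 0 0.0 [697. 343.] [837. 603.] [895. 711.]
(-0.08, 0, 0.17, 43) [ 35.  44. -71. 132. 116.  52. -22.] 0 0.0 [671. 358.] [818. 615.] [882. 726.]
(-0.1, 0, 0.23, 40) [ 40.  33. -74. 128.  99.  41.  -8.] 0 0.0 [603. 285.] [703. 456.] [743. 525.]
(-0.1, 0.04, 0.3, 40) [ 40.  25. -77. 122.  80.  39.   5.] 0 0.0 [523. 216.] [581. 336.] [604. 382.]
(-0.1, 0.08, 0.36, 40) [ 38.  18. -77. 114.  64.  40.  17.] 0 0.0 [465. 170.] [501. 263.] [515. 297.]
(-0.1, 0.1, 0.4, 40) [ 37.  15. -77. 109.  55.  43.  25.] 0 0.0 [438. 145.] [466. 224.] [475. 253.]
(-0.1, 0.1, 0.43, 45) [ 41.  10. -77. 110.  54.  37.  26.] 0 0.0 [436. 113.] [459. 190.] [466. 216.]
```

>>> {"api": "servo_tool", "payload": {"motion": [[[0.1,0,0.08,0,0,0,0],[0.2,0,0.15,0,0,0,0],[0.2,0,0.15,0,0,0,0],[0.2,0,0.15,0,0,0,0]]]}}

```text
time_s: 7.15
ee_pos: [0.4907, 0.0497, 0.2902]
tool_rot: [-179.5, 52.9, -176.1]
ft_force: [0.2, -0.2, 0.4]
opening: 0.0005
grasp_force: 0.0
```

```bash
python3 - <<'E'
from fk import *
tip(-.055,0,.175,48);tip(-.08,0,.17,43)
E
```

```text
shift [ 0.026  0.002 -0.189] turn [-0.012  0.171  0.004]
now loc [-0.1766 -0.0003  0.2902] tip [-0.0283 -0.0014  0.178 ] j [ 33.   50.2 -70.  131.6 130.9  61.1 -27.8] F [ 0.2 -0.2  0.4]
shift [ 0.056  0.001 -0.337] turn [-0.013  0.346  0.003]
now loc [-0.1766 -0.0003  0.2902] tip [-0.0283 -0.0014  0.178 ] j [ 33.   50.2 -70.  131.6 130.9  61.1 -27.8] F [ 0.2 -0.2  0.4]
```

>>> {"api": "servo_tool", "payload": {"motion": [[[0.02,0,-0.1,0,0.08,0,0],[0.03,0,-0.19,0,0.17,0,0],[0.06,0,-0.34,0,0.35,0,0],[0.06,0,-0.34,0,0.35,0,0],[0.06,0,-0.34,0,0.35,0,0]]]}}

```text
time_s: 7.65
ee_pos: [0.4601, 0.0476, 0.3061]
tool_rot: [-179.5, 43.0, -176.2]
ft_force: [0.2, -0.1, -0.6]
opening: 0.0004
grasp_force: 0.0
```

```bash
python3 - <<'E'
from fk import *
tip(-.10,0,.23,40);tip(-.10,.05,.27,40)
E
```

```text
shift [-0.363 -0.001 -0.569] turn [-0.016  0.104  0.003]
now loc [-0.2073 -0.0004  0.3061] tip [-0.0805 -0.0018  0.17  ] j [ 34.5  43.8 -70.5 132.2 116.3  52.  -21.9] F [ 0.2 -0.1 -0.6]
shift [-0.637  0.496 -0.866] turn [-0.016  0.104  0.003]
now loc [-0.2073 -0.0004  0.3061] tip [-0.0805 -0.0018  0.17  ] j [ 34.5  43.8 -70.5 132.2 116.3  52.  -21.9] F [ 0.2 -0.1 -0.6]
```

>>> {"api": "servo_tool", "payload": {"motion": [[[-0.18,0,-0.28,0,0.05,0,0],[-0.36,0,-0.57,0,0.1,0,0],[-0.5,0.25,-0.7,0,0.1,0,0],[-0.64,0.5,-0.87,0,0.1,0,0],[-0.64,0.5,-0.87,0,0.1,0,0]]]}}

```text
time_s: 8.15
ee_pos: [0.4447, 0.1013, 0.4157]
tool_rot: [-179.7, 40.4, -175.9]
ft_force: [-0.1, 0.3, -0.1]
opening: 0.0005
grasp_force: 0.0
```

>>> {"api": "servo_tool", "payload": {"motion": [[[-0.2,0.15,-0.23,0,0,0,0],[-0.4,0.3,-0.46,0,0,0,0],[-0.64,0.4,-0.77,0,0,0,0],[-0.77,0.5,-0.92,0,0,0,0],[-0.77,0.5,-0.92,0,0,0,0],[-0.77,0.5,-0.92,0,0,0,0]]]}}

```text
time_s: 8.75
ee_pos: [0.4417, 0.1466, 0.5304]
tool_rot: [-179.4, 39.7, -176.2]
ft_force: [-0.8, -0.5, 0.6]
opening: 0.0008
grasp_force: 0.0
```

```bash
python3 - <<'E'
from fk import *
tip(-.10,.1,.40,40)
im=get_image("wrist");cv2.imwrite("pics/w4.png",im[:,:,::-1])
W=cam("wrist");print([proj("wrist",wor([-.025,.245,z]),W) for z in(.23,.34,.37)])
cv2.imwrite("pics/w4c.png",cv2.resize(im[60:260,330:560,::-1],None,fx=3,fy=3,interpolation=cv2.INTER_CUBIC)[::-1,::-1])
E
```

```text
shift [-0.075  0.004 -0.095] turn [-0.02  -0.009  0.001]
now loc [-0.2192  0.0995  0.5304] tip [-0.1004  0.0977  0.3873] j [ 35.1  15.8 -74.9 110.6  57.1  42.6  22.7] F [-0.8 -0.5  0.6]
[array([445.15707243, 154.32992855]), array([474.24268373, 238.08956745]), array([484.71498246, 268.24729565])]
```

View pics/w4c.png

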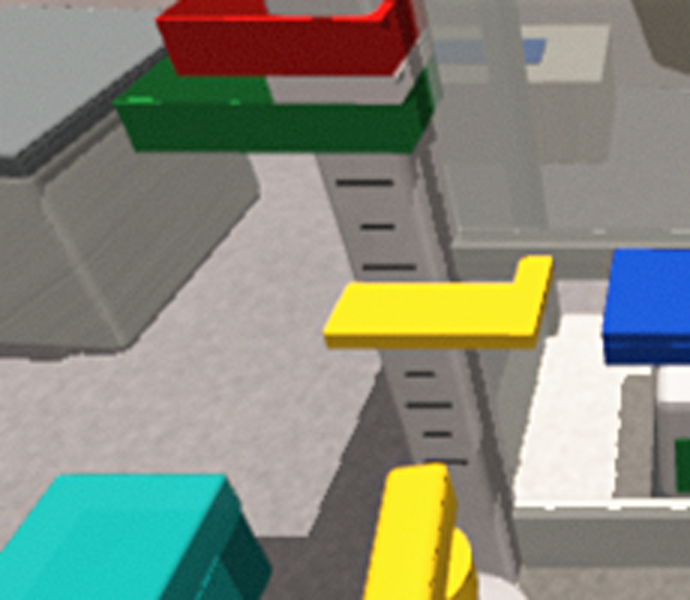

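The crop, rotated upright, is clear. The green front face runs from row 103 to 151 at x≈330, with red above it. The pointer tip is at (327,341) and the lip's lower edge at (640,363). I'll convert these to heights.

```bash
python3 - <<'E'
from fk import *
np.set_printoptions(precision=4,suppress=True)
W=cam("wrist");f=lambda x,y:((689-x)/3+330-.33,(599-y)/3+60-.33)
def X(uv,x):
    o,d=ray("w",f(*uv),W);o=loc(o);d=Rm.T@d;return o+d*(x-o[0])/d[0]
for xp in(-.052,): print("lip low edge",X((605,362),xp),X((680,364),xp))
for xp in(-.055,-.05,-.045): print("pointer front",xp,X((326,335),xp),X((328,348),xp))
for xp in(-.035,-.03,-.025,-.02): print("green",xp,"top",X((300,102),xp),"bot",X((300,151),xp),X((132,151),xp),"red bot",X((300,75),xp))
o,d=ray("w",f(350,284),W)
for z in(.24,.244): P=o+d*(z-o[2])/d[2];print("pointer rear",loc(P))
E
```

```text
lip low edge [-0.052   0.1395  0.2334] [-0.052   0.1124  0.2324]
pointer front -0.055 [-0.055   0.2348  0.2501] [-0.055   0.2357  0.2437]
pointer front -0.05 [-0.05    0.238   0.2449] [-0.05    0.239   0.2383]
pointer front -0.045 [-0.045   0.2413  0.2398] [-0.045   0.2423  0.233 ]
green -0.035 top [-0.035   0.2291  0.332 ] bot [-0.035   0.2342  0.3136] [-0.035   0.2884  0.3134] red bot [-0.035   0.2265  0.3415]
green -0.03 top [-0.03   0.232  0.329] bot [-0.03    0.2372  0.3103] [-0.03    0.2925  0.31  ] red bot [-0.03    0.2293  0.3388]
green -0.025 top [-0.025   0.2348  0.3261] bot [-0.025   0.2401  0.3069] [-0.025   0.2967  0.3067] red bot [-0.025  0.232  0.336]
green -0.02 top [-0.02    0.2377  0.3231] bot [-0.02    0.2431  0.3036] [-0.02    0.3008  0.3033] red bot [-0.02    0.2348  0.3333]
pointer rear [-0.0182  0.2421  0.24  ]
pointer rear [-0.0225  0.2396  0.244 ]
```

Green centre is at z≈0.314 and the pointer at ≈0.242, which agrees with the lip height. That leaves about 72 mm more, so the fingertip should end at z≈0.276. I'll retrace the path back under the lip.

>>> {"api": "servo_tool", "payload": {"motion": [[[0.2,-0.15,0.23,0,0,0,0],[0.4,-0.3,0.46,0,0,0,0],[0.64,-0.4,0.77,0,0,0,0],[0.77,-0.5,0.92,0,0,0,0],[0.77,-0.5,0.92,0,0,0,0],[0.77,-0.5,0.92,0,0,0,0]]]}}

```text
time_s: 9.4
ee_pos: [0.4444, 0.0971, 0.4114]
tool_rot: [-179.6, 39.7, -176.2]
ft_force: [0.4, 0.3, 0.3]
opening: 0.0005
grasp_force: 0.0
```

```bash
python3 - <<'E'
from fk import *
tip(-.10,0,.23,40);tip(-.08,0,.17,43)
E
```

```text
shift [ 0.248 -0.498  0.304] turn [-0.013 -0.01   0.002]
now loc [-0.2197  0.05    0.4114] tip [-0.1009  0.0488  0.2683] j [ 28.1  21.6 -60.5 124.3  85.5  31.8  -3. ] F [0.4 0.3 0.3]
shift [ 0.575 -0.494  0.896] turn [-0.013 -0.114  0.002]
now loc [-0.2197  0.05    0.4114] tip [-0.1009  0.0488  0.2683] j [ 28.1  21.6 -60.5 124.3  85.5  31.8  -3. ] F [0.4 0.3 0.3]
```

>>> {"api": "servo_tool", "payload": {"motion": [[[0.12,-0.25,0.15,0,0,0,0],[0.25,-0.5,0.3,0,-0.02,0,0],[0.4,-0.5,0.6,0,-0.06,0,0],[0.57,-0.5,0.9,0,-0.11,0,0],[0.57,-0.5,0.9,0,-0.11,0,0],[0.57,-0.5,0.9,0,-0.11,0,0]]]}}

```text
time_s: 10.0
ee_pos: [0.4618, 0.0483, 0.3076]
tool_rot: [-179.7, 43.0, -176.2]
ft_force: [0.2, 0.1, 0.5]
opening: 0.0007
grasp_force: 0.0
```

```bash
python3 - <<'E'
from fk import *
tip(-.055,0,.175,48);tip(-.03,0,.178,53)
E
```

```text
shift [-0.035 -0.001  0.144] turn [-0.01  -0.175  0.002]
now loc [-2.056e-01  2.000e-04  3.076e-01] tip [-0.0787 -0.0008  0.1716] j [ 29.1  36.9 -58.3 132.  121.2  42.1 -29.4] F [0.2 0.1 0.5]
shift [-0.077 -0.     0.314] turn [-0.01  -0.349  0.003]
now loc [-2.056e-01  2.000e-04  3.076e-01] tip [-0.0787 -0.0008  0.1716] j [ 29.1  36.9 -58.3 132.  121.2  42.1 -29.4] F [0.2 0.1 0.5]
```

>>> {"api": "servo_tool", "payload": {"motion": [[[-0.02,0,0.07,0,-0.09,0,0],[-0.04,0,0.14,0,-0.18,0,0],[-0.08,0,0.31,0,-0.35,0,0],[-0.08,0,0.31,0,-0.35,0,0],[-0.08,0,0.31,0,-0.35,0,0]]]}}

```text
time_s: 10.5
ee_pos: [0.4882, 0.0496, 0.2919]
tool_rot: [-179.3, 53.1, -175.9]
ft_force: [-0.2, 0.4, 0.1]
opening: 0.0003
grasp_force: 0.0
```

```bash
python3 - <<'E'
from fk import *
tip(-.03,0,.256,53);tip(-.03,0,.276,53)
E
```

```text
shift [-0.611 -0.003 -0.451] turn [-0.014  0.005  0.007]
now loc [-1.791e-01 -2.000e-04  2.919e-01] tip [-0.0303 -0.0015  0.1804] j [ 28.6  43.6 -59.5 132.1 135.5  54.  -36.8] F [-0.2  0.4  0.1]
shift [-0.771 -0.005 -0.571] turn [-0.014  0.005  0.007]
now loc [-1.791e-01 -2.000e-04  2.919e-01] tip [-0.0303 -0.0015  0.1804] j [ 28.6  43.6 -59.5 132.1 135.5  54.  -36.8] F [-0.2  0.4  0.1]
```

>>> {"api": "servo_tool", "payload": {"motion": [[[-0.08,0,-0.06,0,0,0,0],[-0.16,0,-0.12,0,0,0,0],[-0.22,0,-0.165,0,0,0,0],[-0.28,0,-0.21,0,0,0,0],[-0.34,0,-0.25,0,0,0,0],[-0.4,0,-0.3,0,0,0,0],[-0.46,0,-0.34,0,0,0,0],[-0.52,0,-0.385,0,0,0,0],[-0.58,0,-0.43,0,0,0,0],[-0.63,0,-0.465,0,0,0,0],[-0.67,0,-0.495,0,0,0,0],[-0.7,0,-0.52,0,0,0,0],[-0.7,0,-0.52,0,0,0,0]]]}}

```text
time_s: 11.8
ee_pos: [0.4876, 0.0496, 0.3769]
tool_rot: [-179.3, 52.9, -176.0]
ft_force: [-6.0, -0.3, -2.1]
opening: 0.0002
grasp_force: 2.8
```

```bash
python3 - <<'E'
from fk import *
tip(-.03,0,.276,53)
E
```

```text
shift [-0.096  0.001 -0.057] turn [-0.014 -0.002  0.007]
now loc [-1.797e-01 -1.000e-04  3.769e-01] tip [-0.0313 -0.0014  0.2648] j [ 32.7  31.  -61.1 127.1 123.7  39.6 -29.1] F [-6.  -0.3 -2.1]
```

>>> {"api": "servo_tool", "payload": {"motion": [[[-0.04,0,-0.03,0,0,0,0],[-0.07,0,-0.05,0,0,0,0],[-0.09,0,-0.065,0,0,0,0],[-0.1,0,-0.075,0,0,0,0],[-0.1,0,-0.075,0,0,0,0],[-0.1,0,-0.075,0,0,0,0]]]}}

```text
time_s: 12.4
ee_pos: [0.4877, 0.0497, 0.3892]
tool_rot: [-179.3, 52.9, -176.0]
ft_force: [-6.9, -0.5, -2.0]
opening: 0.0002
grasp_force: 3.2
```

```bash
python3 - <<'E'
from fk import *
tip(-.03,0,.276,53)
E
```

```text
shift [0.004 0.001 0.016] turn [-0.014 -0.002  0.007]
now loc [-1.796e-01 -1.000e-04  3.892e-01] tip [-0.0312 -0.0014  0.2771] j [ 33.2  29.2 -60.9 126.2 121.6  37.4 -27.6] F [-6.9 -0.5 -2. ]
```

>>> {"api": "servo_tool", "payload": {"motion": [[[0.08,0,0.06,0,0,0,0],[0.2,0,0.15,0,0,0,0],[0.2,0,0.15,0,0,0,0],[0.2,0,0.15,0,0,0,0]]]}}

```text
time_s: 12.8
ee_pos: [0.4899, 0.05, 0.3659]
tool_rot: [-179.4, 53.3, -176.1]
ft_force: [-0.4, -0.5, 0.3]
opening: 0.0005
grasp_force: 0.0
```

>>> {"api": "servo_tool", "payload": {"motion": [[[0.02,0,-0.1,0,0.08,0,0],[0.03,0,-0.19,0,0.17,0,0],[0.06,0,-0.34,0,0.35,0,0],[0.06,0,-0.34,0,0.35,0,0],[0.06,0,-0.34,0,0.35,0,0]]]}}

```text
time_s: 13.3
ee_pos: [0.4588, 0.0482, 0.3815]
tool_rot: [-179.4, 43.3, -176.1]
ft_force: [0.9, 0.1, 0.5]
opening: 0.0006
grasp_force: 0.0
```

```bash
python3 - <<'E'
from fk import *
tip(-.10,.05,.32,40)
E
```

```text
shift [-0.477  0.49  -0.668] turn [-0.017  0.117  0.005]
now loc [-2.086e-01  3.000e-04  3.815e-01] tip [-0.0809 -0.0013  0.2463] j [ 31.3  24.7 -56.2 127.5 106.4  29.  -17.1] F [0.9 0.1 0.5]
```

Clear of the lip. Going back to the viewing pose to check.

>>> {"api": "servo_tool", "payload": {"motion": [[[-0.15,0.1,-0.25,0,0.05,0,0],[-0.3,0.2,-0.45,0,0.1,0,0],[-0.5,0.5,-0.7,0,0.12,0,0],[-0.7,0.7,-0.85,0,0.12,0,0],[-0.9,0.9,-0.99,0,0.12,0,0],[-0.9,0.9,-0.99,0,0.12,0,0],[-0.9,0.9,-0.99,0,0.12,0,0]]]}}

```text
time_s: 14.0
ee_pos: [0.4511, 0.1378, 0.5126]
tool_rot: [-179.4, 39.5, -176.2]
ft_force: [-0.9, 0.4, -0.9]
opening: 0.0004
grasp_force: 0.0
```

```bash
python3 - <<'E'
from fk import *
tip(-.10,.1,.40,40)
im=get_image("wrist");W=cam("wrist");u,v=proj("wrist",wor([-.03,.22,.3]),W);print(u,v)
u0=int(np.clip(u-115,0,409));v0=int(np.clip(v-100,0,199));print(u0,v0)
cv2.imwrite("pics/w5.png",im[:,:,::-1])
cv2.imwrite("pics/w5c.png",cv2.resize(im[v0:v0+200,u0:u0+230,::-1],None,fx=3,fy=3,interpolation=cv2.INTER_CUBIC)[::-1,::-1])
E
```

```text
shift [-0.12   0.096 -0.289] turn [-0.018 -0.016  0.003]
now loc [-0.2104  0.0902  0.5126] tip [-0.092   0.0885  0.3692] j [ 28.3  14.  -63.1 111.9  55.1  36.5  24.9] F [-0.9  0.4 -0.9]
457.54597095561536 211.77906715436697
342 111
```

View pics/w5c.png

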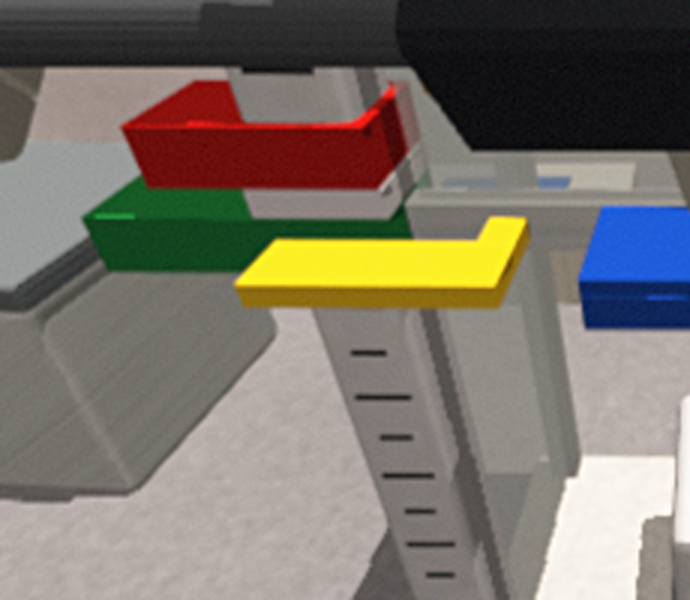

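The crop shows the pointer lying in front of the green band. Its rear top edge is at row 240, between green top 217 and bottom 270, so it sits within about 3 mm of the band's middle and well below the red. The arm is clear of everything.

```bash
python3 -c "
from rig import *
print(finish_job())"
```

```text
the job is handed in; nothing more can be done
None
```

The window now stands by itself with the yellow pointer inside the green band, by my measurement within about 3 mm of its middle and well below the red; it was only pushed with shut fingers, the arm was clear of it when I handed the job in at about 14 s, and I saw nothing else on the bench disturbed.

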